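# Open the sketch box against its lid rest

## Robot

A 6-joint arm with a two-finger parallel gripper is mounted at the origin on a cart in front of the work surface, level with it; the furniture and walls round the work are solid. World frame = base frame: x ahead of the robot, y to its left, z up, the work surface at z = 0. Lengths are in mm, angles in degrees, forces in N, time in s.
With the tool pointing down it reaches from about 325 to 900 mm from the base axis. Payload 3.5 kg.
Tool frame: the origin (TCP) lies on the centre line of the jaws, within the pads' length; the fingertips stand 14 mm ahead of it and the grasp point (between the pads) lies 5 mm behind it; z points along the fingers, y is the line along which they close (so a half turn about z gives the same grasp; the last joint's range is limited). The gripper opens to 85 mm and grips with 20 to 120 N. Pads are 22 mm wide; open, the fingers measure 114 mm over their backs; the gripper's body (76 mm by 85 mm) begins 54 mm behind the grasp point. The pads swing forward as they close: fully open they stand 13 mm farther back than shut.
Start: joints at [63.69, 15.837, -1.513, 72.651, 0, 84.076], TCP at [217.719, 585.85, 245.313] pointing down, gripper open.
Joint ranges: [-178.77, 178.77], [-48.84, 107.48], [-61.69, 71.31], [-111.58, 123.2], [-90, 87.43], [-180, 180]. Speed limits (degrees/s): [147.25, 147.25, 180, 180, 180, 180].

## Interface

Orientations are given as [roll, pitch, yaw] about the fixed x, y, z axes, in that order (R = Rz(yaw) Ry(pitch) Rx(roll)).
In Python, from plant import bot gives the robot as it stands.
- The arm moves only by the tool send_rows, never from a script. Its argument "steps" is a list of rows, each a list of 3 entries, a list of its own where there are three numbers: the finger opening in mm, from 0 to 85.4, then the shift along the world's x, y, z in mm, then the turn, a rotation vector about the world's x, y, z in degrees. A call has 1 to 12 rows; each row shifts and turns the commanded pose from where the row before left it; what a row does not reach is not made up. A row lasts 1/10 s, in which the tool goes at most 50 mm and 8.59 degrees, less where a joint would pass 70% of its speed; a pose out of reach is approached as far as the arm can. A call is refused whole if a number of a shift passes 50 or a number of a turn 8.59, either way. A call with a gripper value outside its range is refused whole. The fingers move at their own pace and stop on an object; the grip force is fixed at half the most. Time passes only in rows, so rows that do not move let the fingers close. It gives the time, the measured TCP pose, the force, the opening and the grip force at its end, in the units of the state.
- bot.state(): the state, without advancing time (a new reading comes with each control period).
- bot.camera(name): name is "scene" or "top" or "wrist"; returns the picture (420x560x3 uint8, red, green, blue); there is no depth.
- bot.camera_info(name): a dict with "fovy" (degrees; the focal length in pixels is half the picture's height over the tangent of half this angle, whatever the lens; pixels are square), "cx", "cy" (the principal point, pixels), "view" (4x4, takes a point from world to camera coordinates). Camera axes: x right, y up, looking along -z (the intrinsics and any distortion apply to the point x, -y, -z); pixel columns grow to the right and rows downward; lengths in mm; the calibration is good to about 2 mm. A picture is of the moment at which its call begins: read the wrist's pose just before it. camera_info takes no time and is no camera call; for the wrist camera it gives the pose at the moment of the call.
- bot.job_done(): hands the job in; it is judged then, once.
The state is a dict: "time": time; "joints": joint angles; "joint_velocities": joint speeds; "joint_efforts": joint torques, N m; "tool_pos": TCP position; "ee_rot": TCP orientation; "contact_force": force on the tool from outside, world axes, zero at the start; "torque": the same for the moment, N m; "width": opening from 0.0 (shut) to 1.0 (fully open); "grip_force": force on a finger pad.
Only numpy, scipy, OpenCV 4.12 (cv2) and the standard library are available. Lean on these libraries where they do the work, as an engineer would, in place of code of your own. Each camera call takes 0.05 s, during which the arm holds its last target. There are 200 camera calls.

## Task

Open the wooden sketch box for work: slide its brass catch all the way off the keeper, then raise the lid by following its hinge round until it meets the rubber-tipped screw of the lid rest behind it. Feel for the stop, press the lid home against it with a light but definite push and hold that for a moment, never forcing it, then let go so that the lid is left leaning on the stop. Leave the jar, the dropper bottle and the muller where they stand.

Things in the scene. Friction and masses are not known exactly. Their poses are not given: they have to be found in the camera images.
- box: wooden box, fixed to the table: baseboard 192 x 230 x 10 mm carrying a tray 148 x 220 mm (rim 58 mm above the table), a ledge in front of it (top 56 mm) with the catch, and the lid rest behind. Origin under the centre of the tray, at table height; x points to the hinge side (the back, away from the robot), y to the left seen from the robot, z up. The baseboard spans x = -108 to 84 mm.
- catch_knob (a point): grip point of the catch: on the axis of an upright black round knob 14 mm in diameter, whose top is 10 mm above this point; the brass slide on which it stands is 24 mm wide along y and its top lies 23 mm below this point (right under the knob 24 mm). The knob stands on the ledge, near the front of the box, to the right of its middle.
- catch (a joint): how far the catch has slid (m): 0 = its tongue covers the lid's brass keeper and holds the lid down, 0.036 = its end stop, fully open. It slides along the box's -y (to the right), is clear of the keeper from 0.020 on, needs about 1.5 N and stays where it is left.
- lid_hinge (a point): middle of the hinge line, at (70, 0, 58) mm in the box's frame, fixed; the line runs along the box's y axis.
- lid_angle (a joint): opening angle of the lid (rad): 0 = closed, 1.571 = upright, more = leaning back. The hinge is stiff (friction about 0.24 N m): the lid stays where it is left. Its stop lies somewhere between 1.66 and 1.98 rad; it is set differently each time, by how far the screw is turned in, and must be found by touch.
- lid: the wooden lid, 142 mm from hinge to front edge, 220 mm wide, 10 mm thick, 0.24 kg, with its knob and a brass keeper 16 mm wide on the front edge. Origin on the hinge line's middle; when closed its axes are those of the box; it extends to its own -x, its outer (top) face at its own z = 10 mm, its inner face at z = 0.
- lid_knob (a point): centre of the lid's black barrel knob: a cylinder 18 mm in diameter and 24 mm long lying along the box's y, on a 10 mm stem. In the lid's frame it lies at (-115, 0, 38) mm: 115 mm from the hinge line and 28 mm above the outer face. Pinched lightly by its two ends it can turn between the pads as the lid swings.
- lid_rest: the lid's stop: steel post 16 x 24 mm, 136 mm high, fixed on a foot board behind the box, left of the middle; origin at its foot, at (126, 70, 10) mm in the box's frame. It carries the rubber-tipped set-screw. A definite seat is more than 2 N of the lid on its tip for 0.2 s; the tip must never bear more than 20 N and hardly yields.
- jar: black pigment jar with grey lid, 44 mm diameter, 71 mm high, standing to the right of the box; origin under its centre. A bystander.
- dropper: brown dropper bottle with black cap, 34 mm diameter, 102 mm high, standing to the right of the box; origin under its centre. A bystander.
- muller: glass muller with brown wooden grip, 60 mm diameter, 104 mm high, standing to the left of the box; origin under its centre. A bystander.
- screw_axis (a point): where the horizontal set-screw passes the post's centre line, 118 mm above the post's origin and 70 mm above the hinge line; fixed. The screw points towards the robot and its black rubber tip (16 mm diameter) stands out 16 to 36 mm from this point, differently each time (not measured). The tip meets the lid's outer face.

How it is judged (in metres and radians):
On the way, in this order (a step that is already met when the one before it is completed fails the run):
1. the catch is slid off the keeper, nearly to its end (at least 28 of 36 mm), with the lid still shut (value of joint catch above 0.028 m and value of joint lid_angle below 0.1 rad), for 0.1 s.
2. the lid is pressed against the tip of the lid rest with more than 2 N (contact force between lid and lid_rest above 2 N), for 0.2 s.
At the end, for the whole second after the job is handed in: The catch is open (at least 24 mm), and the lid, let go, leans at rest against the tip of the lid rest (more than 0.05 N between them, opened beyond 1.6 rad) (value of joint catch above 0.024 m and contact force between lid and lid_rest above 0.05 N and value of joint lid_angle above 1.6 rad and velocity of joint lid_angle between -0.05 and 0.05 rad/s); the robot touches nothing.
It fails at once if the lid is forced or slammed against the lid rest (more than 20 N) (contact force between lid and lid_rest above 20 N).
It fails at once if the black jar is moved more than 20 mm or tipped (distance of jar from where it was at the start of the episode above 0.02 m or angle between jar's own z axis and vertical above 0.3 rad).
It fails at once if the dropper bottle is moved more than 20 mm or tipped (distance of dropper from where it was at the start of the episode above 0.02 m or angle between dropper's own z axis and vertical above 0.3 rad).
It fails at once if the glass muller is moved more than 20 mm or tipped (distance of muller from where it was at the start of the episode above 0.02 m or angle between muller's own z axis and vertical above 0.3 rad).
It also fails if it takes over 72 s, if anything falls off the work surface, if the arm or the gripper's body presses on something with over 40 N, if the wrist force passes 120 N, or if a joint passes its speed limit or range.

## Working session

There is one attempt and no reset: what is moved stays moved. The work goes in short steps, Python scripts to look and compute and a tool call to move; the robot and the scene stay as the last step left them, time stands still between calls to the robot, and variables do not carry over. Pictures are saved under pics/ and viewed, at most 10 in all, crops included, and the job is handed in when it is done.

Besides the shell and the picture viewer there is one more tool, called by a JSON object that holds its "method" and its "body". send_rows: Moves the arm, as the interface text tells. Its arguments: {"type":"object","properties":{"steps":{"type":"array","items":{"type":"array"}}},"required":["steps"]}

```bash
mkdir -p pics; ls; python3 - <<'E'
from plant import bot
import cv2,numpy as np
s=bot.state();print(s)
a=bot.camera("scene");b=bot.camera("top")
for n in("scene","top","wrist"):print(n,bot.camera_info(n))
cv2.imwrite("pics/s0.png",a[:,:,::-1]);cv2.imwrite("pics/t0.png",b[:,:,::-1])
E
```

```text
pics
{'time': 0.0, 'joints': array([ 6.36917677e+01,  1.58802531e+01, -1.59689423e+00,  7.26519641e+01,
        7.33432480e-04,  8.40749836e+01]), 'joint_velocities': array([ 0.00155808,  0.03380866, -0.00462167,  0.0178371 , -0.09017849,
       -0.0160235 ]), 'joint_efforts': array([ 7.24259735e-04, -4.45506871e+01,  2.95205945e+01,  1.64547097e-02,
        7.90630997e-05, -1.55389915e-05]), 'tool_pos': array([217.36599782, 585.18813124, 244.14585883]), 'ee_rot': array([-1.79871654e+02, -1.40572731e-02,  1.59616768e+02]), 'contact_force': array([0.89649848, 0.76328612, 0.09623313]), 'torque': array([ 0.01678081,  0.0445276 , -0.01978582]), 'grip_force': 0.0, 'width': 0.9953805314249968}
scene {'fovy': 46.12746069246543, 'cx': 272.4218717488706, 'cy': 212.39920533933056, 'view': array([[-5.64610440e-01, -8.25341215e-01,  5.18948180e-03,
         3.20802237e+02],
       [ 4.87111296e-01, -3.28140670e-01,  8.09349298e-01,
        -3.52885579e+02],
       [-6.66286453e-01,  4.59494918e-01,  5.87304677e-01,
        -6.27890092e+02],
       [ 0.00000000e+00,  0.00000000e+00,  0.00000000e+
[... 201 characters left out ...]
3e+00],
       [ 9.95827356e-01,  2.38383812e-02,  8.80886370e-02,
        -5.50300319e+02],
       [-8.80762212e-02, -1.57232165e-03,  9.96112497e-01,
        -1.15331512e+03],
       [ 0.00000000e+00,  0.00000000e+00,  0.00000000e+00,
         1.00000000e+00]])}
wrist {'fovy': 61.380886852139376, 'cx': 276.42352207623037, 'cy': 206.7055302491387, 'view': array([[ 3.48461261e-01,  9.37322564e-01, -1.07761934e-03,
        -6.24676973e+02],
       [-8.99898768e-01,  3.34226438e-01, -2.80133711e-01,
         3.65143166e+01],
       [-2.62215479e-01,  9.85854945e-02,  9.59960386e-01,
        -3.78733111e+02],
       [ 0.00000000e+00,  0.00000000e+00,  0.00000000e+00,
         1.00000000e+00]])}
```

View pics/t0.png

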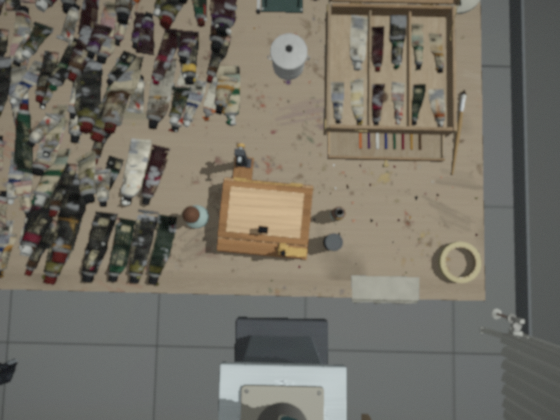

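View pics/s0.png

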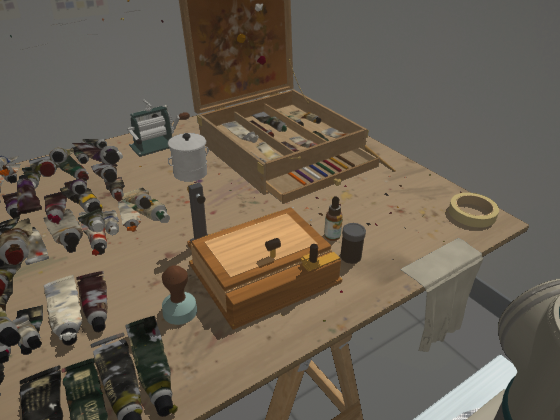

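The top view shows the box around (263,215), its lid knob at (263,229), the post at (240,160), the jar at (333,242), the dropper at (338,213) and the muller at (192,215). In the scene view the lid knob is at (273,244) and the catch knob at (314,252). Next I'll enlarge both.

```bash
python3 - <<'E'
import cv2,numpy as np
t=cv2.imread("pics/t0.png")[140:265,180:350];s=cv2.imread("pics/s0.png")[175:325,180:370]
t=cv2.resize(t,None,fx=4,fy=4,interpolation=cv2.INTER_CUBIC);s=cv2.resize(s,None,fx=4,fy=4,interpolation=cv2.INTER_CUBIC)
for im,x0,y0 in((t,180,140),(s,180,175)):
  for k in range(0,im.shape[1],80):cv2.putText(im,str(x0+k//4),(k,10),0,.4,(0,255,255));cv2.line(im,(k,12),(k,20),(0,255,255))
  for k in range(0,im.shape[0],80):cv2.putText(im,str(y0+k//4),(0,k+4),0,.4,(0,255,255))
cv2.imwrite("pics/t1.png",np.clip(t*1.6,0,255));cv2.imwrite("pics/s1.png",np.clip(s*1.3,0,255))
E
```

```text
[ WARN:0@0.076] global loadsave.cpp:1063 imwrite_ Unsupported depth image for selected encoder is fallbacked to CV_8U.
```

View pics/t1.png

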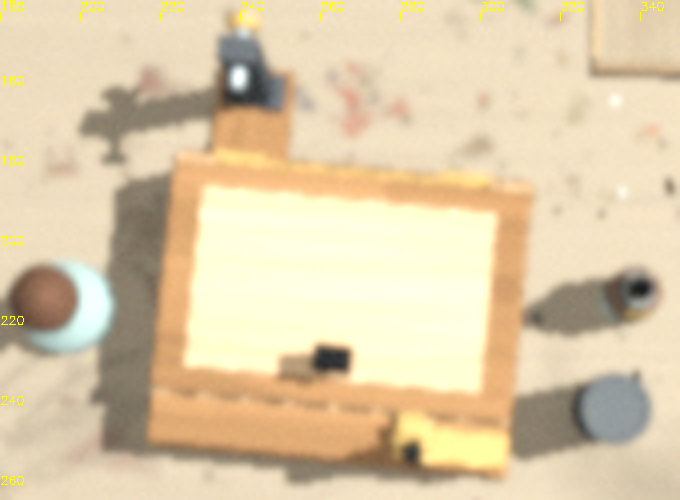

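View pics/s1.png

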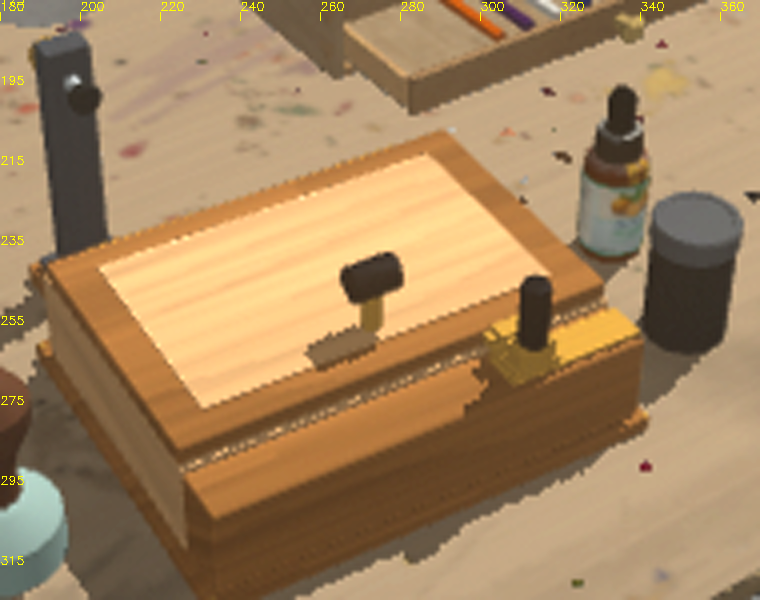

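The enlarged top view puts the lid knob at (263,229.8), the catch knob top at (282.8,252.8), and the lid corners at (224.5,179.3), (313,186.3), (307,245) and (218,237). In the scene view the lid knob is at (273,244.5) and the catch knob top at (314.3,246).

```bash
cat > h.py <<'E'
from plant import bot
import numpy as np
def ray(name,u,v,ci=None):
    c=ci or bot.camera_info(name);V=c["view"];f=210/np.tan(np.radians(c["fovy"]/2))
    d=np.array([(u-c["cx"])/f,-(v-c["cy"])/f,-1.]);R=V[:3,:3]
    return -R.T@V[:3,3],R.T@d
def onz(name,u,v,z,ci=None):
    o,d=ray(name,u,v,ci);return o+d*(z-o[2])/d[2]
def tri(rays):
    A=0;b=0
    for o,d in rays:
        d=d/np.linalg.norm(d);P=np.eye(3)-np.outer(d,d);A=A+P;b=b+P@o
    p=np.linalg.solve(A,b);return p,[np.linalg.norm(np.cross(p-o,d/np.linalg.norm(d))) for o,d in rays]
E
python3 - <<'E'
from h import *
np.set_printoptions(precision=1,suppress=True)
print("lidknob z96",tri([ray("top",263,229.8),ray("scene",273,244.5)]))
print("catch top z?",tri([ray("top",282.8,252.8),ray("scene",314.3,246)]))
C=[onz("top",*p,68) for p in((224.5,179.3),(313,186.3),(307,245),(218,237))]
print(C,[np.linalg.norm(C[i]-C[i-1]) for i in range(4)])
BL,BR,FR,FL=C
print("yaws",[np.degrees(np.arctan2(*v[1::-1])) for v in(BL-FL,BR-FR)],[np.degrees(np.arctan2(-v[0],v[1])) for v in (BL-BR,FL-FR)])
print("jar",onz("top",333,242.3,71),"drop",onz("top",339,212.5,102),"mull",onz("top",190.5,214.5,104))
# knobs at z
print(onz("top",263,229.8,96),onz("top",282.8,252.8,89),onz("scene",273,244.5,96))
E
```

```text
lidknob z96 (array([486.1,  55.2,  95.8]), [np.float64(0.3001374689333691), np.float64(0.30013746893334237)])
catch top z? (array([432.6,   6.5, 106.7]), [np.float64(0.4305617730606242), np.float64(0.43056177306065807)])
[array([608.6, 153.8,  68. ]), array([596.5, -63.9,  68. ]), array([452.6, -51.8,  68. ]), array([466.8, 164.7,  68. ])] [np.float64(142.20223304725118), np.float64(218.01943985019483), np.float64(144.367634166624), np.float64(217.03943807538414)]
yaws [np.float64(-4.4178968388541895), np.float64(-4.792675809183442)] [np.float64(-3.1865992935380243), np.float64(-3.751944117238172)]
jar [ 460.6 -114.5   71. ] drop [ 530.9 -124.1  102. ] mull [517.6 226.9 104. ]
[485.9  54.9  96. ] [432.6   6.6  89. ] [486.1  55.5  96. ]
```

Measurements agree with the given sizes: lid 142 x 218 mm, knob height 95.8 mm, box yaw about -4°. I'm setting out toward the catch.

{"method": "send_rows", "body": {"steps": [[50,[15,-41,0],[0,0,1.4]],[50,[15,-41,0],[0,0,1.4]],[50,[15,-41,0],[0,0,1.4]],[50,[15,-41,0],[0,0,1.4]],[50,[15,-41,0],[0,0,1.4]],[50,[15,-41,0],[0,0,1.4]],[50,[15,-41,0],[0,0,1.4]],[50,[15,-41,0],[0,0,1.4]],[50,[15,-41,0],[0,0,1.4]],[50,[15,-41,0],[0,0,1.4]],[50,[15,-41,0],[0,0,1.4]],[50,[15,-41,0],[0,0,1.0]]]}}

```text
time: 1.3
tool_pos: [397.6, 92.1, 245.1]
ee_rot: [180.0, -0.0, 176.1]
contact_force: [-0.1, 0.8, -0.5]
width: 0.584
grip_force: 0.0
```

{"method": "send_rows", "body": {"steps": [[50,[15,-40,-30],[0,0,0]],[50,[15,-40,-40],[0,0,0]],[50,[0,0,0],[0,0,0]],[50,[0,0,0],[0,0,0]]]}}

```text
time: 1.7
tool_pos: [423.7, 20.8, 181.2]
ee_rot: [180.0, -0.2, 175.9]
contact_force: [-0.3, 0.1, 0.7]
width: 0.585
grip_force: 0.0
```

```bash
python3 - <<'E'
from h import *
import cv2
np.set_printoptions(precision=2,suppress=True)
s=bot.state();print(s['time'],s['tool_pos'],s['ee_rot'],s['contact_force'],s['joints'])
ci=bot.camera_info("wrist");w=bot.camera("wrist");cv2.imwrite("pics/w0.png",w[:,:,::-1])
V=ci["view"];f=210/np.tan(np.radians(ci["fovy"]/2))
for p in([432.6,6.5,106],[432.6,6.5,97],[486,55,96]):
    q=V[:3,:3]@p+V[:3,3];print(p,ci["cx"]-f*q[0]/q[2],ci["cy"]+f*q[1]/q[2])
o,d=ray("scene",201,199.5);print("tip",o+d*(128-o[2])/d[2])
E
```

```text
1.7 [423.74  20.83 181.22] [179.97  -0.2  175.88] [-0.26  0.13  0.71] [ -5.95  -1.99 -29.94  62.25   0.02  -1.83]
[432.6, 6.5, 106] 253.28616278785583 239.72601400425728
[432.6, 6.5, 97] 254.14818345912022 234.58248344280776
[486, 55, 96] 331.84734611414757 302.3565452306894
tip [638.85 114.87 128.  ]
```

View pics/w0.png

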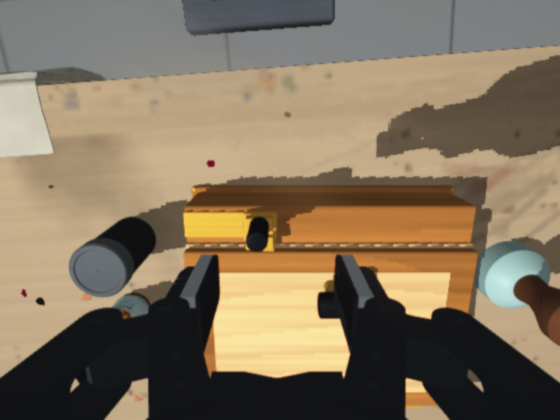

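The wrist view shows the catch knob top at (257,241) and the lid knob at about (327,305), both within about 2 mm of prediction. The jar is at (100,270). From the scene view, the tip stands about 32 mm behind the hinge line, so I expect the stop near 1.86 rad.

{"method": "send_rows", "body": {"steps": [[50,[5,-7,-20],[0,0,0]],[50,[0,0,0],[0,0,0]],[50,[0,0,0],[0,0,0]],[50,[0,0,0],[0,0,0]]]}}

```text
time: 2.15
tool_pos: [430.3, 15.1, 163.5]
ee_rot: [180.0, 0.1, 176.1]
contact_force: [0.9, -0.1, -0.1]
width: 0.586
grip_force: 0.0
```

{"method": "send_rows", "body": {"steps": [[50,[2,-8,-15],[0,0,0]],[50,[0,0,-15],[0,0,0]],[50,[0,0,-15],[0,0,0]],[50,[0,0,-14],[0,0,0]],[50,[0,0,-12],[0,0,0]],[50,[0,0,0],[0,0,0]],[50,[0,0,0],[0,0,0]]]}}

```text
time: 2.85
tool_pos: [432.1, 6.5, 91.8]
ee_rot: [180.0, 0.0, 176.0]
contact_force: [-0.1, -0.5, 0.4]
width: 0.585
grip_force: 0.0
```

{"method": "send_rows", "body": {"steps": [[12,[0,0,0],[0,0,0]],[12,[0,0,0],[0,0,0]],[12,[0,0,0],[0,0,0]],[12,[0,0,0],[0,0,0]],[12,[0,0,0],[0,0,0]],[12,[0,0,0],[0,0,0]],[12,[0,0,0],[0,0,0]]]}}

```text
time: 3.55
tool_pos: [432.6, 6.4, 92.2]
ee_rot: [180.0, 0.1, 176.0]
contact_force: [-1.4, 0.9, 6.1]
width: 0.149
grip_force: 36.1
```

{"method": "send_rows", "body": {"steps": [[12,[-0.2,-3,0],[0,0,0]],[12,[-0.2,-3,0],[0,0,0]],[12,[-0.2,-3,0],[0,0,0]],[12,[-0.2,-3,0],[0,0,0]],[12,[-0.2,-3,0],[0,0,0]],[12,[-0.2,-3,0],[0,0,0]],[12,[-0.2,-3,0],[0,0,0]],[12,[-0.2,-3,0],[0,0,0]],[12,[-0.2,-3,0],[0,0,0]]]}}

```text
time: 4.45
tool_pos: [430.7, -20.5, 92.2]
ee_rot: [179.9, 0.1, 176.0]
contact_force: [-1.1, 1.2, 5.6]
width: 0.151
grip_force: 36.1
```

{"method": "send_rows", "body": {"steps": [[12,[-0.2,-3,0],[0,0,0]],[12,[-0.2,-3,0],[0,0,0]],[12,[-0.1,-1.5,0],[0,0,0]],[12,[0,0,0],[0,0,0]],[12,[0,0,0],[0,0,0]]]}}

```text
time: 4.95
tool_pos: [430.3, -25.8, 92.2]
ee_rot: [179.6, 0.1, 176.1]
contact_force: [0.2, 7.6, 6.5]
width: 0.15
grip_force: 36.4
```

{"method": "send_rows", "body": {"steps": [[35,[0,1,0],[0,0,0]],[35,[0,0,0],[0,0,0]],[35,[0,0,0],[0,0,0]],[35,[0,0,0],[0,0,0]],[35,[0,0,15],[0,0,0]],[35,[0,0,25],[0,0,0]],[50,[0,0,30],[0,0,0]],[50,[14,20,0],[0,0,0]],[50,[20,30,0],[0,0,0]],[50,[20,30,0],[0,0,0]],[50,[0,0,0],[0,0,0]],[50,[0,0,0],[0,0,0]]]}}

```text
time: 6.15
tool_pos: [483.5, 53.1, 161.1]
ee_rot: [-180.0, -0.1, 176.1]
contact_force: [-0.2, -0.9, -0.2]
width: 0.581
grip_force: 0.0
```

```bash
python3 - <<'E'
from h import *
import cv2
np.set_printoptions(precision=2,suppress=True)
s=bot.state();print(s['time'],s['tool_pos'],s['ee_rot'],s['joints'])
ci=bot.camera_info("wrist");w=bot.camera("wrist");cv2.imwrite("pics/w1.png",w[:,:,::-1])
V=ci["view"];f=210/np.tan(np.radians(ci["fovy"]/2))
for p in([430.2,-26,106],[486.5,55,105],[486,55,96]):
    q=V[:3,:3]@p+V[:3,3];print(p,ci["cx"]-f*q[0]/q[2],ci["cy"]+f*q[1]/q[2])
E
```

```text
6.15 [483.48  53.09 161.08] [-179.96   -0.06  176.09] [ -1.33   5.46 -24.86  59.74  -0.04   2.58]
[430.2, -26, 106] 115.82387026396913 149.8036730156219
[486.5, 55, 105] 279.2102984462717 240.43800002049142
[486, 55, 96] 279.03498762455064 233.92266939517538
```

View pics/w1.png

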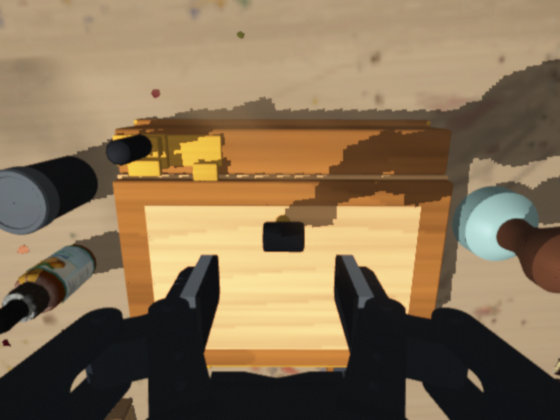

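The wrist view shows the catch knob at (119,150), exactly as predicted, and the keeper at (205,170) is exposed. The lid knob at (284,237) puts its y near 56.5.

{"method": "send_rows", "body": {"steps": [[50,[2.5,3,-15],[0,0,0]],[50,[0,0,-15],[0,0,0]],[50,[0,0,-15],[0,0,0]],[50,[0,0,-15],[0,0,0]],[50,[0,0,-10],[0,0,0]],[50,[0,0,0],[0,0,0]],[22,[0,0,0],[0,0,0]],[22,[0,0,0],[0,0,0]],[22,[0,0,0],[0,0,0]],[22,[0,0,0],[0,0,0]],[22,[0,0,0],[0,0,0]],[22,[0,0,0],[0,0,0]]]}}

```text
time: 7.4
tool_pos: [486.7, 56.6, 92.3]
ee_rot: [179.9, 0.1, 176.0]
contact_force: [-2.5, 5.0, 5.9]
width: 0.271
grip_force: 49.9
```

{"method": "send_rows", "body": {"steps": [[22.8,[0,0,0],[0,0,0]],[22.8,[0,0,0],[0,0,0]],[22.8,[0,0,0],[0,0,0]]]}}

```text
time: 7.7
tool_pos: [486.7, 56.6, 92.3]
ee_rot: [179.9, 0.1, 176.0]
contact_force: [-2.8, 5.0, 6.1]
width: 0.269
grip_force: 49.9
```

```bash
python3 - <<'E'
import numpy as np
# arc of the knob about hinge, steps of 6 deg: round shifts in world from start angle 0
c,s=np.cos(np.radians(-4)),np.sin(np.radians(-4))
f=lambda t:np.array([-115*np.cos(t)+38*np.sin(t),115*np.sin(t)+38*np.cos(t)])
for a in range(4,96,4):
    d=f(np.radians(a))-f(np.radians(a-4));print(a,np.round([d[0]*c,d[0]*s,d[1]],1).tolist())
E
```

```text
4 [2.9, -0.2, 7.9]
8 [3.5, -0.2, 7.7]
12 [4.0, -0.3, 7.4]
16 [4.5, -0.3, 7.1]
20 [5.0, -0.3, 6.8]
24 [5.5, -0.4, 6.4]
28 [5.9, -0.4, 6.1]
32 [6.3, -0.4, 5.6]
36 [6.7, -0.5, 5.2]
40 [7.0, -0.5, 4.7]
44 [7.3, -0.5, 4.2]
48 [7.6, -0.5, 3.7]
52 [7.8, -0.5, 3.1]
56 [8.0, -0.6, 2.6]
60 [8.2, -0.6, 2.0]
64 [8.3, -0.6, 1.4]
68 [8.4, -0.6, 0.8]
72 [8.4, -0.6, 0.3]
76 [8.4, -0.6, -0.3]
80 [8.4, -0.6, -0.9]
84 [8.3, -0.6, -1.5]
88 [8.2, -0.6, -2.1]
92 [8.0, -0.6, -2.7]
```

{"method": "send_rows", "body": {"steps": [[22,[1.5,-0.1,4],[0,0,0]],[22,[1.5,-0.1,4],[0,0,0]],[22,[1.7,-0.1,3.8],[0,0,0]],[22,[1.7,-0.1,3.8],[0,0,0]],[22,[2,-0.1,3.7],[0,0,0]],[22,[2,-0.1,3.7],[0,0,0]],[22,[2.2,-0.2,3.6],[0,0,0]],[22,[2.3,-0.2,3.5],[0,0,0]],[22,[2.5,-0.2,3.4],[0,0,0]],[22,[2.5,-0.2,3.4],[0,0,0]],[22,[2.7,-0.2,3.2],[0,0,0]],[22,[2.8,-0.2,3.2],[0,0,0]]]}}

```text
time: 8.9
tool_pos: [508.6, 55.0, 132.2]
ee_rot: [179.9, -0.4, 176.1]
contact_force: [-0.9, 5.7, -7.4]
width: 0.271
grip_force: 47.8
```

{"method": "send_rows", "body": {"steps": [[22,[2.9,-0.2,3.1],[0,0,0]],[22,[3,-0.2,3],[0,0,0]],[22,[3.1,-0.2,2.8],[0,0,0]],[22,[3.2,-0.2,2.8],[0,0,0]],[22,[3.3,-0.2,2.6],[0,0,0]],[22,[3.4,-0.3,2.6],[0,0,0]],[22,[3.5,-0.2,2.4],[0,0,0]],[22,[3.5,-0.3,2.3],[0,0,0]],[22,[3.6,-0.2,2.1],[0,0,0]],[22,[3.7,-0.3,2.1],[0,0,0]],[22,[3.8,-0.3,1.9],[0,0,0]],[22,[3.8,-0.2,1.8],[0,0,0]]]}}

```text
time: 10.1
tool_pos: [547.3, 52.3, 161.8]
ee_rot: [179.9, -0.6, 176.1]
contact_force: [-6.3, 4.0, -0.9]
width: 0.272
grip_force: 47.3
```

{"method": "send_rows", "body": {"steps": [[22,[0,0,0],[0,0,0]],[22,[0,0,0],[0,0,0]]]}}

```text
time: 10.3
tool_pos: [548.4, 52.2, 162.3]
ee_rot: [179.9, -0.5, 176.1]
contact_force: [-4.9, 4.3, -0.3]
width: 0.27
grip_force: 47.5
```

{"method": "send_rows", "body": {"steps": [[22,[3.9,-0.3,1.6],[0,0,0]],[22,[3.9,-0.3,1.5],[0,0,0]],[22,[4,-0.3,1.4],[0,0,0]],[22,[4,-0.3,1.2],[0,0,0]],[22,[4.1,-0.3,1.1],[0,0,0]],[22,[4.1,-0.3,0.9],[0,0,0]],[22,[4.1,-0.3,0.8],[0,0,0]],[22,[4.2,-0.3,0.6],[0,0,0]],[22,[4.2,-0.3,0.4],[0,0,0]],[22,[4.2,-0.3,0.4],[0,0,0]],[22,[4.2,-0.3,0.2],[0,0,0]],[22,[4.2,-0.3,0.1],[0,0,0]]]}}

```text
time: 11.5
tool_pos: [598.8, 48.6, 173.9]
ee_rot: [179.9, -0.3, 176.1]
contact_force: [-6.7, 5.9, 4.2]
width: 0.27
grip_force: 46.0
```

{"method": "send_rows", "body": {"steps": [[22,[4.2,-0.3,-0.1],[0,0,0]],[22,[4.2,-0.3,-0.2],[0,0,0]],[22,[4.2,-0.3,-0.4],[0,0,0]],[22,[4.2,-0.3,-0.5],[0,0,0]],[22,[4.2,-0.3,-0.7],[0,0,0]],[22,[4.1,-0.3,-0.8],[0,0,0]],[22,[4.1,-0.3,-1],[0,0,0]],[22,[4.1,-0.3,-1.1],[0,0,0]],[22,[4,-0.3,-1.3],[0,0,0]],[22,[4,-0.3,-1.4],[0,0,0]],[22,[0,0,0],[0,0,0]],[22,[0,0,0],[0,0,0]]]}}

```text
time: 12.7
tool_pos: [642.8, 45.5, 167.4]
ee_rot: [179.9, 0.0, 176.1]
contact_force: [-2.0, 4.6, 3.3]
width: 0.27
grip_force: 44.8
```

{"method": "send_rows", "body": {"steps": [[45,[0,0,0],[0,0,0]],[45,[0,0,0],[0,0,0]],[45,[0,0,0],[0,0,0]],[45,[0,0,0],[0,0,0]],[45,[0,0,15],[0,0,0]],[45,[0,0,25],[0,0,0]],[45,[0,0,30],[0,0,0]],[45,[0,0,0],[0,0,0]],[0,[-25,7,0],[0,0,0]],[0,[-30,7,0],[0,0,0]],[0,[-20,6,0],[0,0,0]],[0,[0,0,0],[0,0,0]]]}}

```text
time: 13.9
tool_pos: [565.0, 65.2, 237.2]
ee_rot: [-180.0, -0.1, 176.1]
contact_force: [0.2, -0.6, 0.4]
width: -0.003
grip_force: 0.0
```

```bash
python3 - <<'E'
from h import *
import cv2
s=bot.state();print(s['time'],s['tool_pos'],s['contact_force'],s['width'])
a=bot.camera("scene")[130:330,150:370];cv2.imwrite("pics/s2.png",cv2.resize(a[:,:,::-1],None,fx=3,fy=3))
E
```

```text
13.9 [565.03065085  65.19835979 237.21398163] [ 0.17471028 -0.60479715  0.41467629] -0.0032714541887886583
```

View pics/s2.png

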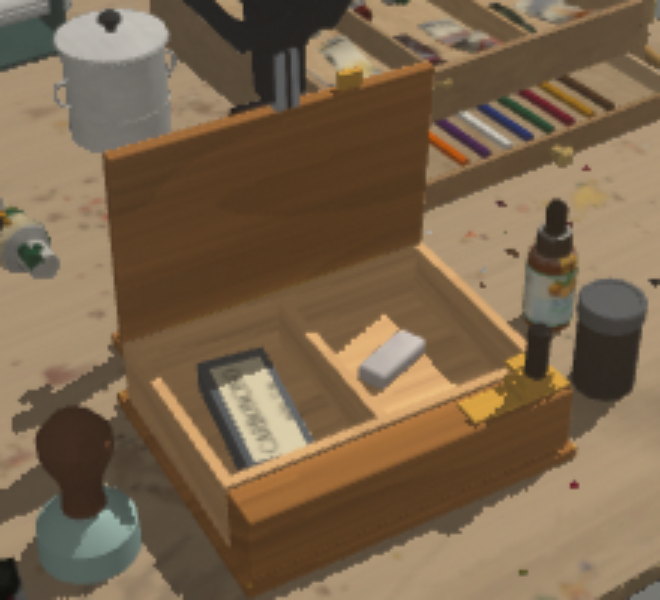

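The lid stands upright on its own, with the keeper at crop (350,75) and the fingers above the box side at (287,90). The bystanders haven't moved. I'll descend in front of the lid and approach.

{"method": "send_rows", "body": {"steps": [[0,[0,0,-20],[0,0,0]],[0,[0,0,-20],[0,0,0]],[0,[0,0,-20],[0,0,0]],[0,[0,0,0],[0,0,0]],[0,[5,0,0],[0,0,0]],[0,[5,0,0],[0,0,0]],[0,[5,0,0],[0,0,0]],[0,[0,0,0],[0,0,0]],[0,[0,0,0],[0,0,0]]]}}

```text
time: 14.85
tool_pos: [583.4, 64.7, 177.5]
ee_rot: [180.0, 0.1, 176.0]
contact_force: [0.5, -0.4, 0.7]
width: 0.004
grip_force: 0.0
```

{"method": "send_rows", "body": {"steps": [[0,[2,0,0],[0,0,0]],[0,[2,0,0],[0,0,0]],[0,[2,0,0],[0,0,0]],[0,[2,0,0],[0,0,0]],[0,[2,0,0],[0,0,0]],[0,[2,0,0],[0,0,0]],[0,[2,0,0],[0,0,0]],[0,[0,0,0],[0,0,0]]]}}

```text
time: 15.65
tool_pos: [596.9, 64.5, 176.6]
ee_rot: [-180.0, -0.0, 176.0]
contact_force: [-1.5, -0.9, 0.1]
width: 0.002
grip_force: 0.6
```

{"method": "send_rows", "body": {"steps": [[0,[2,0,0],[0,0,0]],[0,[2,0,0],[0,0,0]],[0,[2,0,0],[0,0,0]],[0,[0,0,0],[0,0,0]]]}}

```text
time: 16.05
tool_pos: [603.0, 64.8, 176.7]
ee_rot: [180.0, 0.0, 176.0]
contact_force: [-0.7, -1.0, -1.5]
width: -0.0
grip_force: 0.7
```

{"method": "send_rows", "body": {"steps": [[0,[1,0,0],[0,0,0]],[0,[1,0,0],[0,0,0]],[0,[1,0,0],[0,0,0]],[0,[1,0,0],[0,0,0]],[0,[0,0,0],[0,0,0]]]}}

```text
time: 16.55
tool_pos: [606.9, 64.8, 176.9]
ee_rot: [180.0, 0.0, 176.0]
contact_force: [-1.2, -0.2, -1.3]
width: -0.0
grip_force: 0.8
```

{"method": "send_rows", "body": {"steps": [[0,[1,0,0],[0,0,0]],[0,[1,0,0],[0,0,0]],[0,[1,0,0],[0,0,0]],[0,[0,0,0],[0,0,0]]]}}

```text
time: 16.95
tool_pos: [610.0, 64.7, 176.9]
ee_rot: [180.0, 0.0, 176.0]
contact_force: [-2.0, 0.6, -1.0]
width: 0.003
grip_force: 0.7
```

{"method": "send_rows", "body": {"steps": [[0,[1,0,0],[0,0,0]],[0,[1,0,0],[0,0,0]],[0,[0,0,0],[0,0,0]]]}}

```text
time: 17.25
tool_pos: [611.9, 64.6, 177.0]
ee_rot: [180.0, 0.0, 176.0]
contact_force: [-1.5, -0.2, -1.1]
width: 0.004
grip_force: 0.7
```

{"method": "send_rows", "body": {"steps": [[0,[0.7,0,0],[0,0,0]],[0,[0.8,0,0],[0,0,0]],[0,[0,0,0],[0,0,0]]]}}

```text
time: 17.55
tool_pos: [613.4, 64.6, 176.9]
ee_rot: [-180.0, 0.0, 176.0]
contact_force: [-1.4, -0.5, -1.7]
width: -0.002
grip_force: 0.8
```

{"method": "send_rows", "body": {"steps": [[0,[0.7,0,0],[0,0,0]],[0,[0.8,0,0],[0,0,0]],[0,[0,0,0],[0,0,0]]]}}

```text
time: 17.85
tool_pos: [614.9, 64.7, 176.9]
ee_rot: [180.0, 0.0, 176.0]
contact_force: [-1.3, -1.0, -0.6]
width: -0.001
grip_force: 0.8
```

{"method": "send_rows", "body": {"steps": [[0,[0.7,0,0],[0,0,0]],[0,[0.8,0,0],[0,0,0]],[0,[0,0,0],[0,0,0]]]}}

```text
time: 18.15
tool_pos: [616.4, 64.7, 176.9]
ee_rot: [180.0, 0.0, 176.0]
contact_force: [-1.7, -0.7, -0.9]
width: 0.001
grip_force: 0.7
```

{"method": "send_rows", "body": {"steps": [[0,[0.7,0,0],[0,0,0]],[0,[0.8,0,0],[0,0,0]],[0,[0,0,0],[0,0,0]]]}}

```text
time: 18.45
tool_pos: [617.8, 64.7, 176.9]
ee_rot: [180.0, 0.0, 176.0]
contact_force: [-2.5, -1.3, -1.1]
width: 0.003
grip_force: 0.8
```

{"method": "send_rows", "body": {"steps": [[0,[0.5,0,0],[0,0,0]],[0,[0.5,0,0],[0,0,0]],[0,[0,0,0],[0,0,0]]]}}

```text
time: 18.75
tool_pos: [618.1, 64.7, 176.8]
ee_rot: [-180.0, -0.1, 176.0]
contact_force: [-3.8, -0.7, 0.3]
width: 0.005
grip_force: 1.9
```

{"method": "send_rows", "body": {"steps": [[0,[0.5,0,0],[0,0,0]],[0,[0.5,0,0],[0,0,0]],[0,[0,0,0],[0,0,0]]]}}

```text
time: 19.05
tool_pos: [618.5, 64.6, 176.7]
ee_rot: [-180.0, -0.2, 176.0]
contact_force: [-7.0, -0.3, 0.8]
width: 0.003
grip_force: 3.0
```

The stop was met near TCP x = 618, and the push is about 7 N. Now hold, then ease off.

{"method": "send_rows", "body": {"steps": [[0,[0,0,0],[0,0,0]],[0,[0,0,0],[0,0,0]],[0,[0,0,0],[0,0,0]],[0,[0,0,0],[0,0,0]],[0,[0,0,0],[0,0,0]]]}}

```text
time: 19.55
tool_pos: [618.5, 64.7, 176.7]
ee_rot: [-180.0, -0.1, 176.0]
contact_force: [-6.3, 0.5, 0.2]
width: 0.003
grip_force: 3.0
```

{"method": "send_rows", "body": {"steps": [[0,[-0.5,0,0],[0,0,0]],[0,[-0.5,0,0],[0,0,0]],[0,[-0.5,0,0],[0,0,0]],[0,[-0.5,0,0],[0,0,0]],[0,[-1,0,0],[0,0,0]],[0,[-2,0,0],[0,0,0]],[0,[-5,0,0],[0,0,0]],[0,[-10,0,0],[0,0,0]],[0,[-20,0,0],[0,0,0]],[0,[0,0,30],[0,0,0]],[0,[0,0,40],[0,0,0]],[0,[0,0,0],[0,0,0]]]}}

```text
time: 20.75
tool_pos: [582.6, 64.8, 253.2]
ee_rot: [180.0, 0.6, 176.0]
contact_force: [0.4, 0.9, 0.8]
width: 0.002
grip_force: 0.0
```

```bash
python3 - <<'E'
from h import *
import cv2
s=bot.state();print(s['time'],s['tool_pos'],s['contact_force'])
a=bot.camera("scene")[130:330,150:370];cv2.imwrite("pics/s3.png",cv2.resize(a[:,:,::-1],None,fx=3,fy=3))
E
```

```text
20.75 [582.62627118  64.75051543 253.24445345] [0.39892108 0.85438409 0.7964266 ]
```

View pics/s3.png

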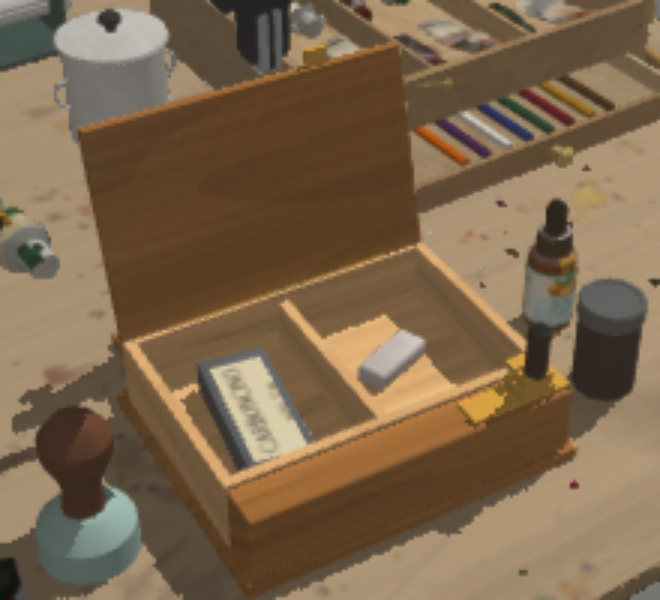

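The lid leans back (top corners at crop (82,130) and (397,45)), the catch is open at (537,350), the bystanders are unmoved and the fingers are clear of everything. I'll hand it in.

```bash
python3 -c "
from plant import bot
print(bot.job_done())"
```

```text
the job is handed in; nothing more can be done
None
```

I handed in the job at about 21 s, with the catch slid about 32 mm to its end stop and the lid pressed on the stop at about 7 N for over half a second, then left leaning there; no verdict came back. The final picture shows the jar, dropper bottle and muller where they stood, but the lid's resting force on the tip was not measured.

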